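Tap a stuck focusing ring off its seat

ROBOT

A 6-joint arm with a two-finger parallel gripper is mounted at the origin on the work surface. World frame = base frame: x ahead of the robot, y to its left, z up, the work surface at z = 0. Lengths are in m, angles in rad, forces in N, time in s.
With the tool pointing down it reaches from about 0.25 to 0.725 m from the base axis. Payload 9.7 kg.
Tool frame: the origin (TCP) lies on the front face of the gripper's body, between the roots of the fingers; the fingertips stand 73 mm ahead of it and the grasp point (between the pads) lies 54 mm ahead of it; z points along the fingers, y is the line along which they close (so a half turn about z gives the same grasp; the last joint's range is limited). The gripper opens to 85 mm and grips with 20 to 120 N. Pads are 22 mm wide; open, the fingers measure 114 mm over their backs; the gripper's body (76 mm by 85 mm) begins 54 mm behind the grasp point. The pads swing forward as they close: fully open they stand 13 mm farther back than shut.
Start: joints at [1.329, 0.087, 0.176, 1.66, 0, 1.571], TCP at [0.132, 0.534, 0.304] pointing down, gripper open.
Joint ranges: [-3.13, 3.13], [-0.85, 1.81], [-1.15, 1.24], [-2.2, 2.28], [-1.44, 1.52], [-3.14, 3.14]. Speed limits (rad/s): [2.22, 2.22, 2.57, 3.14, 3.14, 3.14].

INTERFACE

Orientations are given as a rotation vector (axis times angle).
In Python, from workcell import get_state, get_image, sign_off gives the robot as it stands.
- The arm moves only by the shell command python3 -m crank 'ROWS' [FORCE]. ROWS is JSON, a list of rows, each an object with "linear": the shift along the tool's x, y, z in mm, a list of three; "rotation": the turn, a rotation vector about the tool's x, y, z in degrees, a list of three; "gripper": the finger opening in mm, from 0 to 85.4. In form: [{"linear": [x, y, z], "rotation": [ax, ay, az], "gripper": gripper}, ...]. A call has 1 to 5 rows; each row shifts and turns the commanded pose from where the row before left it, along the tool's axes as they then stand; what a row does not reach is not made up. A row lasts 1/12 s, in which the tool goes at most 41.7 mm and 7.16 degrees, less where a joint would pass 70% of its speed; a pose out of reach is approached as far as the arm can. A call is refused whole if a number of a shift passes 41.7 or a number of a turn 7.16, either way. A call with a gripper value outside its range is refused whole. The fingers move at their own pace and stop on an object; FORCE is the grip in N (left out, the last holds). Time passes only in rows, so rows that do not move let the fingers close. It gives the time, the measured TCP pose, the force, the opening and the grip force at its end, in the units of the state.
- get_state(): the state, without advancing time (a new reading comes with each control period).
- get_image(name): name is "scene" or "top" or "wrist"; returns a dict with "image" (480x640x3 uint8, blue, green, red), "fx", "fy", "cx", "cy" (pixels), "rvec" (rotation vector, rad) and "tvec" (3), from world to camera coordinates, as OpenCV has them; the wrist camera has in their place "hand_eye" (4x4, takes a point from camera to tool coordinates, whose origin is the TCP and whose axes are the flange's). Camera axes: x right, y down, z forward; pixel columns grow to the right and rows downward; lengths in m; the calibration is good to about 2 mm. A picture is of the moment at which its call begins: read the wrist's pose just before it. There is no depth.
- sign_off(): hands the job in; it is judged then, once.
The state is a dict: "t": time; "joints": joint angles; "joint_vel": joint speeds; "joint_torque": joint torques, N m; "tool_pos": TCP position; "ee_rot": TCP orientation; "ft_force": force on the tool from outside, world axes, zero at the start; "moment": the same for the moment, N m; "grip_width": finger opening in m; "gripper_force": force on a finger pad.
Only numpy, scipy, OpenCV 4.12 (cv2) and the standard library are available. Lean on these libraries where they do the work, as an engineer would, in place of code of your own. Each camera call takes 0.05 s, during which the arm holds its last target. There are 200 camera calls.

TASK

The brass focusing ring with two side lugs is stuck on the wide front seat of the lens barrel. With the mallet, tap its two lugs lightly from the robot's side, changing sides so that the ring never leans more than about 5 degrees out of square, until the whole ring is clear of the wide seat and on the narrower tube behind it. Then stand the mallet upright on the bench, clear of the stand, and let go; touch the ring with the mallet only and leave the other things in place.

Things in the scene. Friction and masses are not known exactly. Their poses are not given: they have to be found in the camera images.
- stand: Fixed steel base plate, 170 x 130 x 10 mm, holding a black lens barrel level along its x axis, pointing away from the robot; y left, z up. Origin: on the bench below the barrel's axis (60 mm up). Wide bare-metal seat, 74 mm in diameter, from x = -32 mm (barrel's near end) to +11 mm; narrower tube, 66 mm, on to +130 mm; saddle and strap, 90 mm wide, 97 mm high, at x = 77 to 107 mm.
- focus_ring: Brass ring round the barrel, 82 mm in diameter, 14 mm thick, with two flat lugs sticking out level left and right, 176 mm over both, each 34 mm high and 14 mm thick. Origin: its centre, on the barrel's axis; x along its axis, y to the left lug. Gummed grease holds it where left (about 1 N plus 10 N at 0.1 m/s): pushing one lug pivots it about the other.
- lug_left (a point): Middle of the left (+y of the stand) lug, 66 mm from the barrel's axis, 60 mm above the bench; the face to tap is 7 mm nearer the robot and free from 41 to 88 mm off the axis. The ring is clear of the wide seat when this point and lug_right both lie more than 18 mm along the stand's x; they start between -4 and +8 mm.
- lug_right (a point): The same point on the right (-y of the stand) lug.
- travel (a joint): How far the ring's centre has moved along the barrel from the stand's origin, m: 0 to 0.004 at the start, stops at 0.05.
- lean (a joint): How far the ring is turned out of square about the vertical, rad: 0 is square; positive means that the left lug is behind (nearer to the robot) and the right lug ahead. Starts anywhere within 0.04 either way.
- mallet_grip (a point): Middle of the mallet's handle, 78 mm above the underside. The loose mallet (0.28 kg) stands on the side of its head, handle upright. Head 80 mm long (x of this frame), 34 mm wide (y), 34 mm high, a white striking face at each end (x = +40 and -40 mm, centres 61 mm below this point). Wooden handle 20 x 20 mm, up to 119 mm above the underside. z is up along the handle.
- mallet: The same mallet; origin at the centre of its underside, z up along the handle. It stands left or right of the stand.
- film_canister: Bystander: grey plastic canister, 48 mm in diameter, 75 mm tall, upright; origin under its centre.
- shutter_housing: Bystander: flat round chrome shutter housing, 90 mm in diameter, 34 mm high; origin under its centre.
- spare_ring: Bystander: plain brass ring without lugs lying flat, 84 mm in diameter, 20 mm high; origin under its centre.
Mind the look-alikes: they are no part of the job. Leave any green or orange look-alike of the mallet alone.

How it is judged:
By the outcome, as a careful person would: the job done as asked, in the order asked, and still so for the second after the job is handed in, with the robot touching nothing.
It also fails if it takes over 61 s, if anything falls off the work surface, if the arm or the gripper's body presses on something with over 40 N, if the wrist force passes 120 N, or if a joint passes its speed limit or range.

## Working session

There is one attempt and no reset: what is moved stays moved. The work goes in short steps, Python scripts to look and compute and a shell command to move; the robot and the scene stay as the last step left them, time stands still between calls to the robot, and variables do not carry over. Pictures are saved under pics/ and viewed, at most 14 in all, crops included, and the job is handed in when it is done.

```bash
mkdir -p pics; ls; cat > h.py <<'E'
import numpy as np,cv2
from workcell import get_state,get_image
R=lambda v:cv2.Rodrigues(np.array(v,float))[0]
def cam(n):
    s=get_state();d=get_image(n)
    if 'hand_eye' in d:
        T=np.eye(4);T[:3,:3]=R(s['ee_rot']);T[:3,3]=s['tool_pos'];T=T@np.array(d['hand_eye'])
    else:
        T=np.eye(4);T[:3,:3]=R(d['rvec']).T;T[:3,3]=-T[:3,:3]@np.array(d['tvec'])
    d['T']=T;return d
def ray(d,p):
    T=d['T'];v=T[:3,:3]@np.array([(p[0]-d['cx'])/d['fx'],(p[1]-d['cy'])/d['fy'],1]);return T[:3,3],v
def plane(d,p,z):
    o,v=ray(d,p);return o+v*(z-o[2])/v[2]
def proj(d,P):
    q=np.linalg.inv(d['T'])@np.append(P,1);return [d['fx']*q[0]/q[2]+d['cx'],d['fy']*q[1]/q[2]+d['cy']]
def tri(d1,p1,d2,p2):
    A=[];b=[]
    for d,p in((d1,p1),(d2,p2)):
        o,v=ray(d,p);v=v/np.linalg.norm(v);M=np.eye(3)-np.outer(v,v);A.append(M);b.append(M@o)
    return np.linalg.lstsq(np.vstack(A),np.hstack(b),rcond=None)[0]
E
python3 - <<'E'
from h import *
import pickle
D={n:cam(n) for n in('scene','top','wrist')}
pickle.dump(D,open('d0.pkl','wb'))
for n in D: cv2.imwrite(f'pics/{n}0.png',D[n]['image']); print(n,D[n]['T'][:3,3].round(3),D[n]['fx'])
s=get_state();print(s)
E
```

```text
pics
scene [ 1.299 -0.339  0.832] 499.52125946799333
top [0.369 0.034 1.105] 574.7149262599003
wrist [0.053 0.553 0.374] 335.1110899225606
{'t': 0.15, 'joints': array([ 1.32898779e+00,  8.73228607e-02,  1.75325168e-01,  1.65980152e+00,
       -7.32616063e-06,  1.57079264e+00]), 'joint_vel': array([ 0.00104885, -0.00205638,  0.00080158,  0.00246089,  0.0020879 ,
       -0.00050142]), 'joint_torque': array([-7.63581720e-04, -5.20762968e+01,  4.65042901e+01,  1.39301093e-02,
        2.49511072e-05,  2.08252487e-06]), 'tool_pos': array([0.13167989, 0.53390073, 0.3033565 ]), 'ee_rot': array([-3.78887744e-01, -3.11854641e+00,  1.56516730e-03]), 'ft_force': array([-0.99417346, -1.10921076, -0.71109519]), 'moment': array([0.03764889, 0.00845191, 0.0295293 ]), 'gripper_force': 0.0, 'grip_width': 0.08544637631606442}
```

View pics/top0.png

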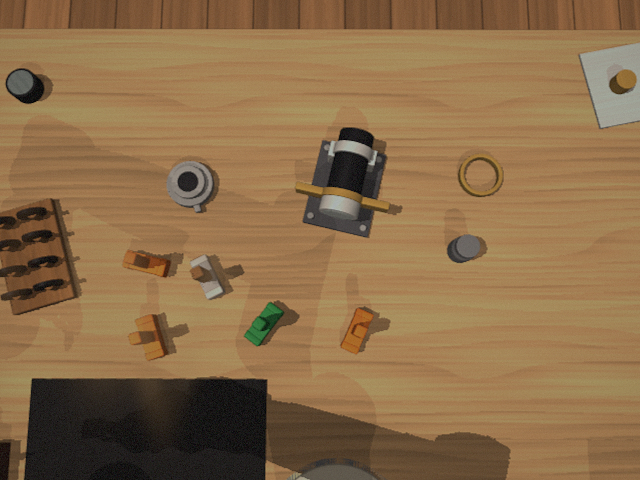

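View pics/scene0.png

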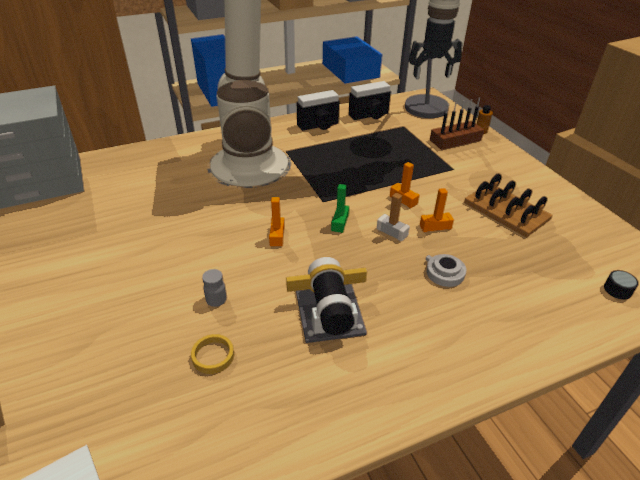

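Candidates for the mallet in the top view are the white/grey head with a brown handle (207,277), orange ones at (147,263), (148,338) and (357,330), and a green one at (264,324). In the scene view the grey one stands at (394,222). I choose the grey one and check it in a crop.

```bash
python3 - <<'E'
from h import *
import pickle
D=pickle.load(open('d0.pkl','rb'))
t=D['top']['image'];s=D['scene']['image']
a=cv2.resize(t[240:310,170:260],None,fx=4,fy=4,interpolation=2)
b=cv2.resize(s[180:250,360:450],None,fx=4,fy=4,interpolation=2)
c=cv2.resize(t[120:245,285:410],(360,360),interpolation=2)
d=cv2.resize(s[240:350,270:380],(360,360),interpolation=2)
cv2.imwrite('pics/c1.png',np.vstack([np.hstack([a,b]),np.hstack([c,d])])[:640])
hsv=cv2.cvtColor(t,cv2.COLOR_BGR2HSV)
# brass, black
x0,y0=285,170
sub=hsv[y0:225,x0:410]
for nm,m in (('brass',(abs(sub[...,0].astype(int)-20)<6)&(sub[...,1]>150)),):
    n,l,st,ce=cv2.connectedComponentsWithStats(m.astype('uint8'))
    for i in range(1,n):
        if st[i,4]>50: print(nm,st[i]+[x0,y0,0,0,0],ce[i]+[x0,y0])
m=((hsv[240:310,170:260,1]<60)&(hsv[240:310,170:260,2]>100)).astype('uint8')
cs,_=cv2.findContours(m,0,2)
for k in cs:
    if cv2.contourArea(k)>60: print(cv2.minAreaRect(k+[170,240]),cv2.contourArea(k))
E
```

```text
brass [296 182  93  30 789] [341.91508238 195.09252218]
((211.51724243164062, 287.2069091796875), (18.64551544189453, 17.857677459716797), 66.80140686035156) 242.0
((200.40000915527344, 264.8000183105469), (15.205260276794434, 16.994115829467773), 63.43495178222656) 148.0
```

View pics/c1.png

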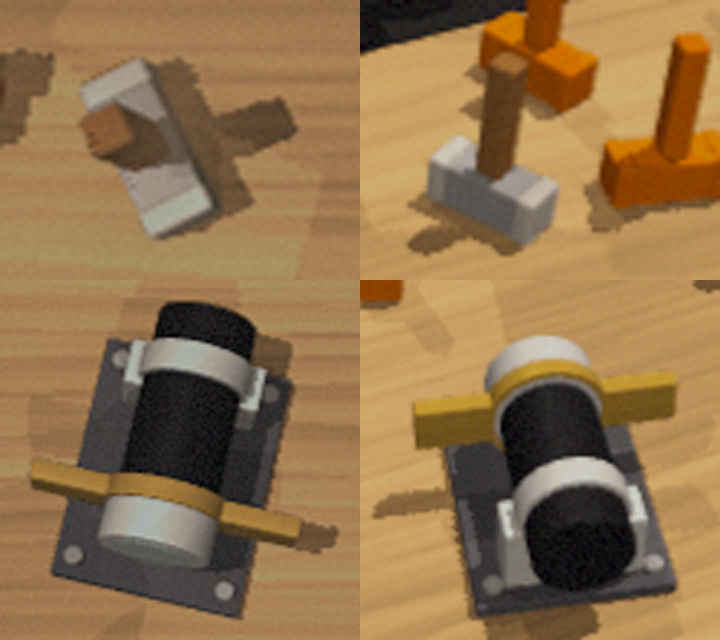

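The crop confirms it: grey-white head with a brown handle, apart from the orange ones. Handle top is at top px (197,273) and scene px (397,195); the lug tips are at about top px (296,185) and (389,208).

```bash
python3 - <<'E'
from h import *
import pickle
D=pickle.load(open('d0.pkl','rb'));T=D['top'];S=D['scene']
C=lambda x,y:(170+x/4-.4,240+y/4-.4)
K=lambda x,y:(285+x/2.88-.3,120+(y-280)/2.88-.3)
SK=lambda x,y:(270+(x-360)/3.273-.3,240+(y-280)/3.273-.3)
SC=lambda x,y:(360+(x-360)/4-.4,180+y/4-.4)
print('handle top',tri(T,C(108,132),S,SC(508,62)).round(4))
c=[plane(T,C(*p),.034) for p in((82,92),(142,60),(213,207),(155,237))]
print('head',np.round(c,4),np.mean(c,0)); d=(c[2]+c[3]-c[0]-c[1])[:2];print('axis deg',np.degrees(np.arctan2(d[1],d[0])),np.linalg.norm(d)/2)
pl=[plane(T,K(*p),.01) for p in((110,338),(293,380),(240,615),(52,575))]
print('plate',np.round(pl,4),np.mean(pl,0))
for i in range(4): e=pl[(i+1)%4]-pl[i];print(np.linalg.norm(e[:2]),np.degrees(np.arctan2(e[1],e[0])))
# lugs top-face corners
L=[plane(T,K(*p),.077) for p in((32,460),(30,483),(299,520),(295,544))]
print('lugs',np.round(L,4)); 
a=(L[0]+L[1])/2;b=(L[2]+L[3])/2;print(a,b,np.linalg.norm(a-b),np.degrees(np.arctan2(*(a-b)[1::-1])))
# triangulate lug top outer near/far in both views: scene far-side face corners
print('tri left lug far top', tri(T,K(32,460),S,SK(675,374)), 'right',tri(T,K(299,520),S,SK(416,402)))
print('plate tri', tri(T,K(110,338),S,SK(678,585)),tri(T,K(293,380),S,SK(472,612)))
E
```

```text
handle top [0.4578 0.2446 0.1171]
head [[0.4841 0.2753 0.034 ]
 [0.4992 0.2477 0.034 ]
 [0.4306 0.2125 0.034 ]
 [0.4166 0.239  0.034 ]] [0.45762872 0.24363512 0.034     ]
axis deg -152.30179053622032 0.07686154021061559
plate [[ 0.7312  0.0269  0.01  ]
 [ 0.7016 -0.0984  0.01  ]
 [ 0.5388 -0.0603  0.01  ]
 [ 0.5658  0.0656  0.01  ]] [ 0.63435559 -0.01655285  0.01      ]
0.128667495873525 -103.29082779249941
0.1671434129019228 166.85044071630261
0.12882247220744633 77.93587808311072
0.16990103237425128 -13.194158476303379
lugs [[ 0.6282  0.0769  0.077 ]
 [ 0.6131  0.0781  0.077 ]
 [ 0.5895 -0.0926  0.077 ]
 [ 0.574  -0.0899  0.077 ]]
[0.62064245 0.0774805  0.077     ] [ 0.58171327 -0.09124764  0.077     ] 0.1731608144356828 77.00798887547377
tri left lug far top [0.62675007 0.07569573 0.08054978] right [ 0.58773961 -0.09277849  0.08340947]
plate tri [0.73259782 0.02706405 0.00608698] [ 0.70217278 -0.10032521  0.00618805]
```

```bash
cat >> h.py <<'E'
def to(P,yaw=None):
    """remaining shift in tool axes (mm) from measured pose to TCP point P; yaw = world heading of tool y"""
    s=get_state();M=R(s['ee_rot']);d=M.T@(np.array(P)-s['tool_pos'])*1000
    y=np.degrees(np.arctan2(M[1,1],M[0,1]))
    print('t',round(s['t'],2),'pos',s['tool_pos'].round(4),'yawY',round(y,2),'tilt',M[:,2].round(3),'shift',d.round(1),'n',round(np.abs(d).max()/41,1),
     'rotz',None if yaw is None else round(-(yaw-y),2),'F',s['ft_force'].round(1),'w',round(s['grip_width']*1e3,1),'j',s['joints'].round(2))
E
python3 -m crank '[{"linear":[0,0,0],"rotation":[0,0,6.9],"gripper":85},{"linear":[0,0,0],"rotation":[0,0,6.9],"gripper":85},{"linear":[0,0,0],"rotation":[0,0,6.9],"gripper":85},{"linear":[0,0,0],"rotation":[0,0,6.9],"gripper":85},{"linear":[0,0,0],"rotation":[0,0,6.9],"gripper":85}]' 60
python3 -m crank '[{"linear":[0,0,0],"rotation":[0,0,6.9],"gripper":85},{"linear":[0,0,0],"rotation":[0,0,6.9],"gripper":85},{"linear":[0,0,0],"rotation":[0,0,0],"gripper":85}]'
python3 -c "
from h import *
to([.4577,.244,.25],27.7)"
```

```text
t: 0.57
tool_pos: [0.1317, 0.5339, 0.3035]
ee_rot: [1.295, 2.862, -0.001]
ft_force: [-0.2, -0.6, -1.1]
grip_width: 0.0849
gripper_force: 0.0
t: 0.82
tool_pos: [0.1317, 0.5339, 0.3036]
ee_rot: [1.629, 2.686, -0.001]
ft_force: [0.4, 0.3, -0.4]
grip_width: 0.0846
gripper_force: 0.0
t 0.82 pos [0.1317 0.5339 0.3036] yawY 27.53 tilt [-0.    -0.001 -1.   ] shift [-407.8  155.1   53.7] n 9.9 rotz -0.17 F [ 0.4  0.3 -0.4] w 84.6 j [ 1.33  0.09  0.18  1.66 -0.    2.42]
```

```bash
python3 -m crank '[{"linear":[-34,12.9,0],"rotation":[0,0,0],"gripper":85},{"linear":[-34,12.9,0],"rotation":[0,0,0],"gripper":85},{"linear":[-34,12.9,0],"rotation":[0,0,0],"gripper":85},{"linear":[-34,12.9,4],"rotation":[0,0,0],"gripper":85},{"linear":[-34,12.9,4],"rotation":[0,0,0],"gripper":85}]'
python3 -m crank '[{"linear":[-34,12.9,4],"rotation":[0,0,0],"gripper":85},{"linear":[-34,12.9,4],"rotation":[0,0,0],"gripper":85},{"linear":[-34,12.9,4],"rotation":[0,0,0],"gripper":85},{"linear":[-34,12.9,4],"rotation":[0,0,0],"gripper":85},{"linear":[-34,12.9,4],"rotation":[0,0,0],"gripper":85}]'
python3 -m crank '[{"linear":[-34,12.9,4],"rotation":[0,0,0],"gripper":85},{"linear":[-34,12.9,4],"rotation":[0,0,0],"gripper":85},{"linear":[0,0,0],"rotation":[0,0,0],"gripper":85},{"linear":[0,0,0],"rotation":[0,0,0],"gripper":85}]'
python3 -c "
from h import *
import pickle
to([.4577,.244,.25],27.7)
d=cam('wrist');pickle.dump(d,open('w1.pkl','wb'));cv2.imwrite('pics/w1.png',d['image'])
print(proj(d,[.4577,.244,.119]))"
```

```text
t: 1.23
tool_pos: [0.269, 0.4126, 0.2959]
ee_rot: [1.615, 2.695, 0.001]
ft_force: [0.1, 0.6, 0.1]
grip_width: 0.0849
gripper_force: 0.0
t: 1.65
tool_pos: [0.4056, 0.2921, 0.2757]
ee_rot: [1.615, 2.694, 0.0]
ft_force: [0.4, 1.4, -0.2]
grip_width: 0.085
gripper_force: 0.0
t: 1.98
tool_pos: [0.46, 0.2442, 0.2672]
ee_rot: [-1.621, -2.69, 0.002]
ft_force: [-1.0, 0.5, -0.2]
grip_width: 0.0853
gripper_force: 0.0
t 1.98 pos [0.46   0.2442 0.2672] yawY 27.87 tilt [-0.001 -0.001 -1.   ] shift [ 0.9 -2.1 17.2] n 0.4 rotz 0.17 F [-1.   0.5 -0.2] w 85.3 j [0.49 0.01 0.02 1.59 0.   1.57]
[np.float64(319.1621253390502), np.float64(245.7288995874339)]
```

View pics/w1.png

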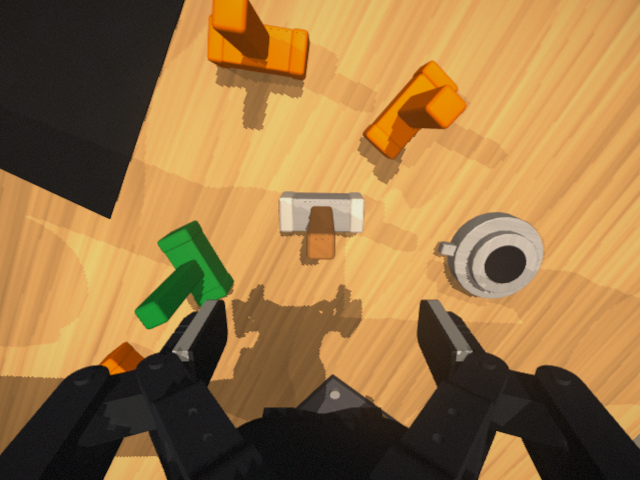

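The wrist view shows the white-headed mallet, its head level with the image and its handle top at (321,246), against (319,246) predicted. I'm descending to grip high on the handle.

```bash
python3 -m crank '[{"linear":[1,-1,30],"rotation":[0,0,0],"gripper":85},{"linear":[0,0,30],"rotation":[0,0,0],"gripper":85},{"linear":[0,0,25],"rotation":[0,0,0],"gripper":85},{"linear":[0,0,20],"rotation":[0,0,0],"gripper":85},{"linear":[0,0,10],"rotation":[0,0,0],"gripper":85}]' 60
python3 -m crank '[{"linear":[0,0,4],"rotation":[0,0,0],"gripper":85},{"linear":[0,0,0],"rotation":[0,0,0],"gripper":60},{"linear":[0,0,0],"rotation":[0,0,0],"gripper":40},{"linear":[0,0,0],"rotation":[0,0,0],"gripper":22},{"linear":[0,0,0],"rotation":[0,0,0],"gripper":10}]' 60
python3 -m crank '[{"linear":[0,0,0],"rotation":[0,0,0],"gripper":5},{"linear":[0,0,0],"rotation":[0,0,0],"gripper":5},{"linear":[0,0,0],"rotation":[0,0,0],"gripper":5},{"linear":[0,0,0],"rotation":[0,0,0],"gripper":5}]' 60
python3 -c "
from h import *
to([.4577,.244,.148],27.7)"
```

```text
t: 2.45
tool_pos: [0.456, 0.2466, 0.1504]
ee_rot: [-1.616, -2.692, 0.004]
ft_force: [0.0, -1.3, 0.8]
grip_width: 0.0846
gripper_force: 0.0
t: 2.87
tool_pos: [0.4583, 0.2463, 0.1502]
ee_rot: [1.621, 2.69, 0.003]
ft_force: [-1.0, -1.1, 0.0]
grip_width: 0.0381
gripper_force: 0.0
t: 3.2
tool_pos: [0.458, 0.246, 0.1497]
ee_rot: [1.621, 2.69, 0.001]
ft_force: [-1.0, -1.2, 6.9]
grip_width: 0.0193
gripper_force: 59.1
t 3.2 pos [0.458  0.246  0.1497] yawY 27.84 tilt [ 0.001  0.    -1.   ] shift [-1.6 -1.2  1.7] n 0.0 rotz 0.14 F [-1.  -1.2  6.9] w 19.3 j [ 0.49  0.01 -0.2   1.36 -0.    1.58]
```

```bash
python3 -m crank '[{"linear":[0,0,-20],"rotation":[0,0,0],"gripper":5},{"linear":[0,0,-30],"rotation":[0,0,0],"gripper":5},{"linear":[0,0,-10],"rotation":[0,0,6.8],"gripper":5},{"linear":[0,0,0],"rotation":[0,0,6.8],"gripper":5},{"linear":[0,0,0],"rotation":[0,0,6.8],"gripper":5}]' 90
python3 -m crank '[{"linear":[0,0,0],"rotation":[0,0,6.8],"gripper":5},{"linear":[0,0,0],"rotation":[0,0,6.8],"gripper":5},{"linear":[0,0,0],"rotation":[0,0,6.8],"gripper":5},{"linear":[0,0,0],"rotation":[0,0,0],"gripper":5},{"linear":[0,0,0],"rotation":[0,0,0],"gripper":5}]'
python3 -c "
from h import *
to([.541,.075,.193],-12.9)"
```

```text
t: 3.62
tool_pos: [0.4581, 0.246, 0.2096]
ee_rot: [2.079, 2.355, 0.002]
ft_force: [-0.2, -0.5, -3.1]
grip_width: 0.0191
gripper_force: 88.2
t: 4.03
tool_pos: [0.4577, 0.2459, 0.2085]
ee_rot: [-2.454, -1.961, 0.001]
ft_force: [0.1, -0.2, -2.3]
grip_width: 0.0191
gripper_force: 88.2
t 4.03 pos [0.4577 0.2459 0.2085] yawY -12.74 tilt [-0.001 -0.    -1.   ] shift [-148.3  118.9   15.5] n 3.6 rotz 0.16 F [ 0.1 -0.2 -2.3] w 19.1 j [ 0.49 -0.   -0.1   1.47  0.    2.29]
```

```bash
python3 -m crank '[{"linear":[-29.6,20,3],"rotation":[0,0,0],"gripper":5},{"linear":[-29.6,20,3],"rotation":[0,0,0],"gripper":5},{"linear":[-29.6,20,3],"rotation":[0,0,0],"gripper":5},{"linear":[-29.6,20,3],"rotation":[0,0,0],"gripper":5},{"linear":[-29.6,20,3],"rotation":[0,0,0],"gripper":5}]'
python3 -m crank '[{"linear":[0,0,0],"rotation":[0,0,0],"gripper":5},{"linear":[0,0,0],"rotation":[0,0,0],"gripper":5}]'
python3 - <<'E'
from h import *
to([.541,.075,.193],-12.9)
d=cam('top');w=cam('wrist')
a=cv2.resize(d['image'][110:280,260:430],(480,480),interpolation=2)
b=w['image'][:, 160:480]
cv2.imwrite('pics/c2.png',np.hstack([a,b]))
print(w['T'][:3,3])
E
```

```text
t: 4.45
tool_pos: [0.5223, 0.0778, 0.1937]
ee_rot: [-2.453, -1.963, -0.0]
ft_force: [1.4, -0.3, -2.9]
grip_width: 0.0188
gripper_force: 88.4
t: 4.62
tool_pos: [0.5223, 0.0776, 0.1934]
ee_rot: [-2.457, -1.957, 0.001]
ft_force: [-0.7, -0.5, -2.6]
grip_width: 0.0192
gripper_force: 88.6
t 4.62 pos [0.5223 0.0776 0.1934] yawY -12.94 tilt [-0.001 -0.    -1.   ] shift [ 1.6 18.8  0.4] n 0.5 rotz -0.04 F [-0.7 -0.5 -2.6] w 19.2 j [ 0.15  0.02 -0.11  1.44  0.    1.94]
[0.54024051 0.1575008  0.26467192]
```

View pics/c2.png

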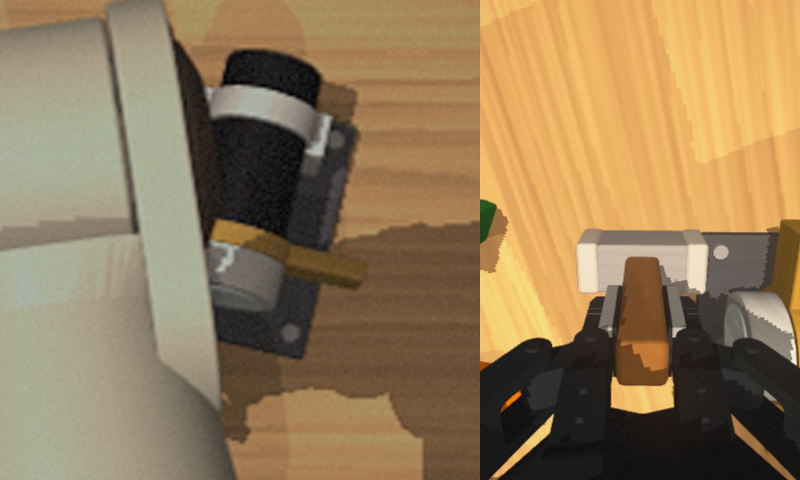

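The wrist crop shows the mallet held level, its face at about wrist px (387,262), with the left lug just ahead at the right edge. The arm hides this lug from the top camera, so I'll monitor with the wrist and scene cameras.

```bash
python3 -m crank '[{"linear":[0,15,0],"rotation":[0,0,0],"gripper":5},{"linear":[0,15,0],"rotation":[0,0,0],"gripper":5},{"linear":[0,8,0],"rotation":[0,0,0],"gripper":5},{"linear":[0,0,0],"rotation":[0,0,0],"gripper":5},{"linear":[0,0,0],"rotation":[0,0,0],"gripper":5}]'
python3 - <<'E'
from h import *
to([.541,.075,.193],-12.9)
d=cam('scene');w=cam('wrist')
a=cv2.resize(d['image'][240:350,260:390],(520,440),interpolation=2)
b=w['image'][100:320,320:600]
b=cv2.resize(b,(280,220))
c=np.zeros((440,280,3),'uint8');c[:220]=b
cv2.imwrite('pics/c3.png',np.hstack([a,c]))
E
```

```text
t: 5.13
tool_pos: [0.5587, 0.0716, 0.1936]
ee_rot: [-2.456, -1.958, 0.001]
ft_force: [-0.4, 0.4, -2.2]
grip_width: 0.0188
gripper_force: 89.2
t 5.13 pos [0.5587 0.0716 0.1936] yawY -12.86 tilt [-0.001  0.    -1.   ] shift [ -0.6 -18.1   0.7] n 0.4 rotz 0.04 F [-0.4  0.4 -2.2] w 18.8 j [ 0.13  0.11 -0.02  1.45  0.    1.92]
```

View pics/c3.png

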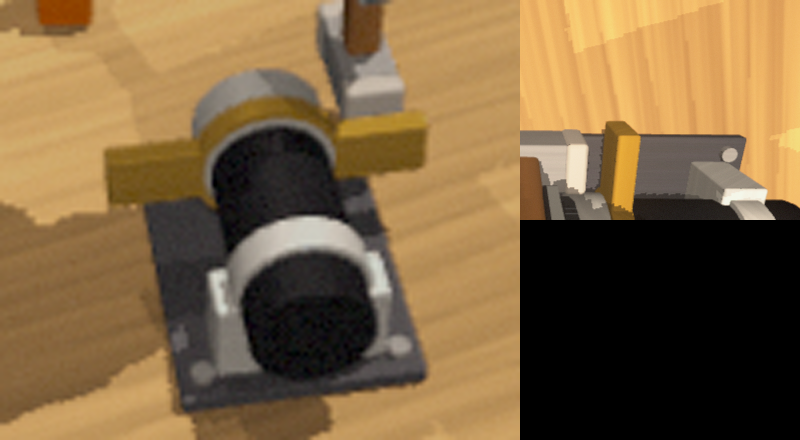

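The wrist crop shows a gap of about 18 px (10 mm) between the mallet face (386,160) and the left lug (405,160), which agrees with the kinematics. First tap: about 6 mm on the left lug.

```bash
python3 -m crank '[{"linear":[0,5,0],"rotation":[0,0,0],"gripper":5},{"linear":[0,4,0],"rotation":[0,0,0],"gripper":5},{"linear":[0,3,0],"rotation":[0,0,0],"gripper":5},{"linear":[0,3,0],"rotation":[0,0,0],"gripper":5},{"linear":[0,1,0],"rotation":[0,0,0],"gripper":5}]'
cat >> h.py <<'E'
C=np.array([.601,-.007]);E_=np.array([.975,-.223]);L_=np.array([.223,.975])
def st():
    s=get_state();p=s['tool_pos'][:2]-C;M=R(s['ee_rot'])
    print('t',round(s['t'],2),'face s',round((p@E_)*1e3+40,1),'lat',round(p@L_*1e3,1),'z',round(s['tool_pos'][2]*1e3,1),'yaw',round(np.degrees(np.arctan2(M[1,1],M[0,1])),2),'F',s['ft_force'].round(1))
E
python3 - <<'E'
from h import *
st()
w=cam('wrist');h=cv2.cvtColor(w['image'],cv2.COLOR_BGR2HSV)
m=((abs(h[...,0].astype(int)-22)<5)&(h[...,1]>165)).astype('uint8')
n,l,s,c=cv2.connectedComponentsWithStats(m[150:330,360:600]);print([x for x in s[1:].tolist() if x[4]>150])
cv2.imwrite('pics/w4.png',w['image']); cv2.imwrite('pics/s4.png',cam('scene')['image'])
E
```

```text
t: 5.65
tool_pos: [0.575, 0.0671, 0.1938]
ee_rot: [-2.458, -1.956, 0.0]
ft_force: [-1.4, 0.1, -1.7]
grip_width: 0.0189
gripper_force: 89.1
t 5.65 face s -1.9 lat 66.5 z 193.8 yaw -12.96 F [-1.4  0.1 -1.7]
[[21, 70, 31, 110, 2446]]
```

```bash
python3 -m crank '[{"linear":[0,-22,0],"rotation":[0,0,0],"gripper":5},{"linear":[0,-23,0],"rotation":[0,0,0],"gripper":5},{"linear":[-33,0,0],"rotation":[0,0,0],"gripper":5},{"linear":[-33,0,0],"rotation":[0,0,0],"gripper":5},{"linear":[-33,0,0],"rotation":[0,0,0],"gripper":5}]'
python3 -m crank '[{"linear":[-33,0,0],"rotation":[0,0,0],"gripper":5},{"linear":[0,0,0],"rotation":[0,0,0],"gripper":5},{"linear":[0,15,0],"rotation":[0,0,0],"gripper":5},{"linear":[0,10,0],"rotation":[0,0,0],"gripper":5},{"linear":[0,0,0],"rotation":[0,0,0],"gripper":5}]'
python3 - <<'E'
from h import *
st()
d=cam('top');w=cam('wrist');s=cam('scene')
a=cv2.resize(d['image'][140:240,270:400],(390,300),interpolation=2)
b=cv2.resize(s['image'][255:330,270:380],(410,300))
c=w['image'][100:400,220:620]
c=cv2.resize(c,(400,300))
cv2.imwrite('pics/c5.png',np.vstack([np.hstack([a,b]),np.hstack([c,np.zeros((300,400,3),'uint8')])]))
E
```

```text
t: 6.17
tool_pos: [0.508, -0.0196, 0.1941]
ee_rot: [2.455, 1.959, 0.001]
ft_force: [0.1, -0.5, -2.9]
grip_width: 0.019
gripper_force: 89.8
t: 6.58
tool_pos: [0.527, -0.0572, 0.1937]
ee_rot: [2.458, 1.956, 0.001]
ft_force: [-0.5, -0.1, -2.7]
grip_width: 0.0189
gripper_force: 90.0
t 6.58 face s -20.9 lat -65.5 z 193.7 yaw -12.97 F [-0.5 -0.1 -2.7]
```

View pics/c5.png

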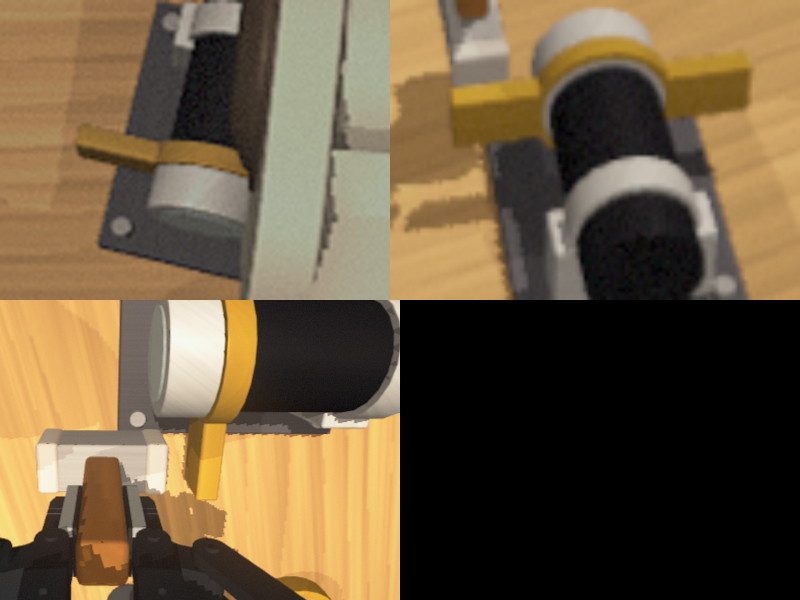

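The wrist crop shows the right lug's near face at about crop x 191 and the mallet face at 165, roughly 14 mm apart as expected. Next is a right tap of about 10 mm, then back round to the left.

```bash
python3 -m crank '[{"linear":[0,8,0],"rotation":[0,0,0],"gripper":5},{"linear":[0,4,0],"rotation":[0,0,0],"gripper":5},{"linear":[0,4,0],"rotation":[0,0,0],"gripper":5},{"linear":[0,4,0],"rotation":[0,0,0],"gripper":5},{"linear":[0,4,0],"rotation":[0,0,0],"gripper":5}]'
python3 -m crank '[{"linear":[0,0.5,0],"rotation":[0,0,0],"gripper":5},{"linear":[0,0,0],"rotation":[0,0,0],"gripper":5}]'
python3 -c "
from h import *
st()"
python3 -m crank '[{"linear":[0,-25,0],"rotation":[0,0,0],"gripper":5},{"linear":[0,-25,0],"rotation":[0,0,0],"gripper":5},{"linear":[33,0,0],"rotation":[0,0,0],"gripper":5},{"linear":[33,0,0],"rotation":[0,0,0],"gripper":5},{"linear":[33,0,0],"rotation":[0,0,0],"gripper":5}]'
python3 -m crank '[{"linear":[33,0,0],"rotation":[0,0,0],"gripper":5},{"linear":[0,0,0],"rotation":[0,0,0],"gripper":5},{"linear":[0,18,0],"rotation":[0,0,0],"gripper":5},{"linear":[0,15,0],"rotation":[0,0,0],"gripper":5},{"linear":[0,0,0],"rotation":[0,0,0],"gripper":5}]'
python3 - <<'E'
from h import *
st()
d=cam('top');w=cam('wrist');s=cam('scene')
for n,q in(('t6',d),('w6',w),('s6',s)):cv2.imwrite(f'pics/{n}.png',q['image'])
a=cv2.resize(d['image'][140:240,270:400],(390,300),interpolation=2)
b=cv2.resize(s['image'][255:330,270:380],(410,300))
c=w['image'][100:400,220:620]
cv2.imwrite('pics/c6.png',np.vstack([np.hstack([a,b]),np.hstack([c,np.zeros((300,400,3),'uint8')])]))
E
```

```text
t: 7.15
tool_pos: [0.5487, -0.0623, 0.1937]
ee_rot: [-2.457, -1.956, 0.002]
ft_force: [-7.3, 0.5, 1.0]
grip_width: 0.0186
gripper_force: 90.2
t: 7.32
tool_pos: [0.5497, -0.0625, 0.1937]
ee_rot: [-2.458, -1.956, 0.0]
ft_force: [-0.8, 0.2, -1.7]
grip_width: 0.0191
gripper_force: 89.9
t 7.32 face s 2.3 lat -65.6 z 193.7 yaw -12.96 F [-0.8  0.2 -1.7]
t: 7.73
tool_pos: [0.523, 0.0461, 0.1945]
ee_rot: [2.459, 1.954, 0.003]
ft_force: [0.4, 0.3, -2.5]
grip_width: 0.0189
gripper_force: 90.6
t: 8.15
tool_pos: [0.5644, 0.0698, 0.1937]
ee_rot: [2.457, 1.956, 0.002]
ft_force: [-0.6, -1.3, -2.7]
grip_width: 0.0187
gripper_force: 90.6
t 8.15 face s -12.8 lat 66.7 z 193.7 yaw -12.95 F [-0.6 -1.3 -2.7]
```

View pics/c6.png

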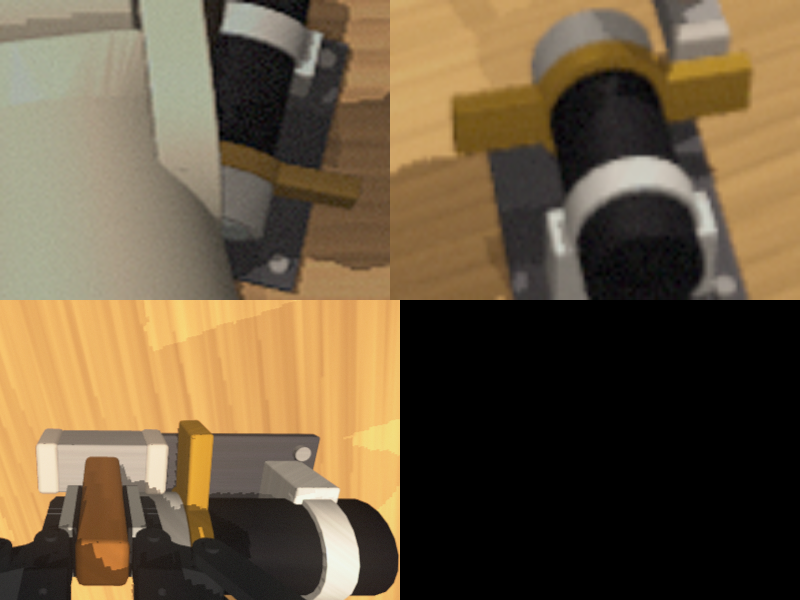

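```bash
python3 - <<'E'
from h import *
import pickle
S=pickle.load(open('d0.pkl','rb'))['scene']
# lug outer tips from the scene view: brass mask, left/right extreme edges, top far corner
def tips(im):
    h=cv2.cvtColor(im,cv2.COLOR_BGR2HSV)[250:310,275:380]
    m=((abs(h[...,0].astype(int)-24)<6)&(h[...,1]>150)&(h[...,2]>50)).astype('uint8')
    n,l,s,c=cv2.connectedComponentsWithStats(m);k=(l==1+np.argmax(s[1:,4]))
    xs=np.where(k.sum(0)>2)[0];o=[]
    for x in (xs[-1],xs[0]):
        for dx in (3,):
            xx=x-dx if x>50 else x+dx
            ys=np.where(k[:,xx])[0];o.append((275+xx,250+ys[0],250+ys[-1]))
    return o
for nm,im in(('0',S['image']),('s4',cv2.imread('pics/s4.png')),('s6',cv2.imread('pics/s6.png'))):
    o=tips(im);r=[]
    for x,yt,yb in o:
        P=plane(S,(x,yb+.5),.043)[:2]-C; r.append((round(P@E_*1e3,1),round(P@L_*1e3,1)))
    print(nm,o,'far face bottom (s,lat) L,R',r,'diff L-R',r[0][0]-r[1][0])
E
```

```text
0 [(np.int64(363), np.int64(268), np.int64(281)), (np.int64(289), np.int64(276), np.int64(290))] far face bottom (s,lat) L,R [(np.float64(8.5), np.float64(80.8)), (np.float64(7.5), np.float64(-84.2))] diff L-R 1.0
s4 [(np.int64(363), np.int64(268), np.int64(281)), (np.int64(289), np.int64(277), np.int64(290))] far face bottom (s,lat) L,R [(np.float64(8.5), np.float64(80.8)), (np.float64(7.5), np.float64(-84.2))] diff L-R 1.0
s6 [(np.int64(363), np.int64(268), np.int64(282)), (np.int64(290), np.int64(279), np.int64(293))] far face bottom (s,lat) L,R [(np.float64(11.5), np.float64(80.0)), (np.float64(16.7), np.float64(-83.3))] diff L-R -5.199999999999999
```

```bash
python3 -m crank '[{"linear":[0,6,0],"rotation":[0,0,0],"gripper":5},{"linear":[0,4,0],"rotation":[0,0,0],"gripper":5},{"linear":[0,4,0],"rotation":[0,0,0],"gripper":5},{"linear":[0,4,0],"rotation":[0,0,0],"gripper":5},{"linear":[0,3,0],"rotation":[0,0,0],"gripper":5}]'
python3 -m crank '[{"linear":[0,0,0],"rotation":[0,0,0],"gripper":5},{"linear":[0,0,0],"rotation":[0,0,0],"gripper":5}]'
cat >> h.py <<'E'
def tips():
    S=cam('scene');h=cv2.cvtColor(S['image'],cv2.COLOR_BGR2HSV)[250:330,275:380]
    m=((abs(h[...,0].astype(int)-24)<6)&(h[...,1]>150)&(h[...,2]>50)).astype('uint8')
    n,l,s,c=cv2.connectedComponentsWithStats(m);k=(l==1+np.argmax(s[1:,4]));xs=np.where(k.sum(0)>2)[0]
    for side,r in(('L',range(xs[-1]-12,xs[-1]-2)),('R',range(xs[0]+3,xs[0]+13))):
        for nm,z in (('bot',.043),('top',.077)):
            P=[]
            for x in r:
                ys=np.where(k[:,x])[0];P.append(plane(S,(275+x,250+(ys[-1]+.5 if nm=='bot' else ys[0]-.5)),z)[:2]-C)
            P=np.mean(P,0);print(side,nm,'s',round(P@E_*1e3,1),'lat',round(P@L_*1e3,1),end=' | ')
    print();return S
E
python3 -c "
from h import *
st();tips()"
```

```text
t: 8.72
tool_pos: [0.5828, 0.0655, 0.1938]
ee_rot: [-2.456, -1.956, 0.001]
ft_force: [-5.0, 2.7, -0.8]
grip_width: 0.0186
gripper_force: 91.0
t: 8.88
tool_pos: [0.5832, 0.0653, 0.1938]
ee_rot: [2.458, 1.956, 0.0]
ft_force: [-0.8, 0.6, -2.0]
grip_width: 0.0188
gripper_force: 90.7
t 8.88 face s 6.6 lat 66.5 z 193.8 yaw -12.96 F [-0.8  0.6 -2. ]
L bot s 18.5 lat 70.3 | L top s 9.1 lat 70.4 | R bot s 14.5 lat -73.2 | R top s 4.6 lat -71.0 |
```

```bash
python3 -m crank '[{"linear":[0,-26,0],"rotation":[0,0,0],"gripper":5},{"linear":[0,-27,0],"rotation":[0,0,0],"gripper":5},{"linear":[-33,0,0],"rotation":[0,0,0],"gripper":5},{"linear":[-33,0,0],"rotation":[0,0,0],"gripper":5},{"linear":[-33,0,0],"rotation":[0,0,0],"gripper":5}]'
python3 -m crank '[{"linear":[-33,0,0],"rotation":[0,0,0],"gripper":5},{"linear":[0,0,0],"rotation":[0,0,0],"gripper":5},{"linear":[0,22,0],"rotation":[0,0,0],"gripper":5},{"linear":[0,18,0],"rotation":[0,0,0],"gripper":5},{"linear":[0,0,0],"rotation":[0,0,0],"gripper":5}]'
python3 -c "
from h import *
st();tips()"
```

```text
t: 9.35
tool_pos: [0.5086, -0.0199, 0.1942]
ee_rot: [2.455, 1.958, 0.001]
ft_force: [0.4, 0.1, -2.3]
grip_width: 0.0189
gripper_force: 91.1
t: 9.77
tool_pos: [0.543, -0.0613, 0.1938]
ee_rot: [2.457, 1.954, 0.002]
ft_force: [-0.4, 0.0, -2.6]
grip_width: 0.0193
gripper_force: 91.0
t 9.77 face s -4.5 lat -65.9 z 193.8 yaw -13.01 F [-0.4  0.  -2.6]
L bot s 18.5 lat 70.3 | L top s 7.9 lat 70.7 | R bot s 14.5 lat -73.2 | R top s 4.6 lat -71.0 |
```

Right tap: 18 mm of motion in total, of which about 11 mm is on the lug.

```bash
python3 -m crank '[{"linear":[0,5,0],"rotation":[0,0,0],"gripper":5},{"linear":[0,4,0],"rotation":[0,0,0],"gripper":5},{"linear":[0,4,0],"rotation":[0,0,0],"gripper":5},{"linear":[0,4,0],"rotation":[0,0,0],"gripper":5},{"linear":[0,2,0],"rotation":[0,0,0],"gripper":5}]'
python3 -m crank '[{"linear":[0,0,0],"rotation":[0,0,0],"gripper":5},{"linear":[0,0,0],"rotation":[0,0,0],"gripper":5}]'
python3 -c "
from h import *
st();tips()"
python3 -m crank '[{"linear":[0,-30,0],"rotation":[0,0,0],"gripper":5},{"linear":[0,-30,0],"rotation":[0,0,0],"gripper":5},{"linear":[33,0,0],"rotation":[0,0,0],"gripper":5},{"linear":[33,0,0],"rotation":[0,0,0],"gripper":5},{"linear":[33,0,0],"rotation":[0,0,0],"gripper":5}]'
python3 -m crank '[{"linear":[33,0,0],"rotation":[0,0,0],"gripper":5},{"linear":[0,0,0],"rotation":[0,0,0],"gripper":5},{"linear":[0,24,0],"rotation":[0,0,0],"gripper":5},{"linear":[0,20,0],"rotation":[0,0,0],"gripper":5},{"linear":[0,0,0],"rotation":[0,0,0],"gripper":5}]'
python3 -c "
from h import *
st();tips()"
```

```text
t: 10.23
tool_pos: [0.5588, -0.0647, 0.1938]
ee_rot: [-2.457, -1.956, 0.002]
ft_force: [-4.6, -1.1, -0.1]
grip_width: 0.0187
gripper_force: 91.4
t: 10.4
tool_pos: [0.5593, -0.0646, 0.1938]
ee_rot: [2.458, 1.957, -0.0]
ft_force: [-1.5, -0.9, -2.0]
grip_width: 0.0186
gripper_force: 91.1
t 10.4 face s 12.2 lat -65.5 z 193.8 yaw -12.95 F [-1.5 -0.9 -2. ]
L bot s 19.7 lat 70.0 | L top s 8.8 lat 70.5 | R bot s 24.4 lat -74.7 | R top s 14.9 lat -72.6 | 
t: 10.87
tool_pos: [0.5229, 0.0462, 0.1946]
ee_rot: [2.458, 1.954, 0.003]
ft_force: [1.2, -0.2, -2.3]
grip_width: 0.0188
gripper_force: 91.5
t: 11.28
tool_pos: [0.5757, 0.0673, 0.1936]
ee_rot: [2.457, 1.956, 0.002]
ft_force: [-0.8, -0.5, -2.7]
grip_width: 0.0188
gripper_force: 91.4
t 11.28 face s -1.2 lat 66.8 z 193.6 yaw -12.94 F [-0.8 -0.5 -2.7]
L bot s 19.1 lat 70.2 | L top s 9.4 lat 70.4 | R bot s 24.5 lat -72.5 | R top s 14.1 lat -70.3 |
```

```bash
python3 -m crank '[{"linear":[0,5,0],"rotation":[0,0,0],"gripper":5},{"linear":[0,4,0],"rotation":[0,0,0],"gripper":5},{"linear":[0,4,0],"rotation":[0,0,0],"gripper":5},{"linear":[0,4,0],"rotation":[0,0,0],"gripper":5},{"linear":[0,3,0],"rotation":[0,0,0],"gripper":5}]'
python3 -m crank '[{"linear":[0,0,0],"rotation":[0,0,0],"gripper":5},{"linear":[0,0,0],"rotation":[0,0,0],"gripper":5}]'
python3 -c "
from h import *
st();tips()"
python3 -m crank '[{"linear":[0,-32,0],"rotation":[0,0,0],"gripper":5},{"linear":[0,-32,0],"rotation":[0,0,0],"gripper":5},{"linear":[-33,0,0],"rotation":[0,0,0],"gripper":5},{"linear":[-33,0,0],"rotation":[0,0,0],"gripper":5},{"linear":[-33,0,0],"rotation":[0,0,0],"gripper":5}]'
python3 -m crank '[{"linear":[-33,0,0],"rotation":[0,0,0],"gripper":5},{"linear":[0,0,0],"rotation":[0,0,0],"gripper":5},{"linear":[0,26,0],"rotation":[0,0,0],"gripper":5},{"linear":[0,24,0],"rotation":[0,0,0],"gripper":5},{"linear":[0,0,0],"rotation":[0,0,0],"gripper":5}]'
python3 - <<'E'
from h import *
st();s=tips()
d=cam('top');w=cam('wrist')
a=cv2.resize(d['image'][140:240,270:400],(390,300),interpolation=2)
b=cv2.resize(s['image'][255:330,270:380],(410,300))
c=w['image'][40:340,220:620]
cv2.imwrite('pics/c7.png',np.vstack([np.hstack([a,b]),np.hstack([c,np.zeros((300,400,3),'uint8')])]))
E
```

```text
t: 11.75
tool_pos: [0.5924, 0.0633, 0.1939]
ee_rot: [-2.456, -1.956, 0.001]
ft_force: [-5.2, 2.6, -0.5]
grip_width: 0.019
gripper_force: 91.8
t: 11.92
tool_pos: [0.5929, 0.0631, 0.1939]
ee_rot: [2.458, 1.957, 0.0]
ft_force: [-1.4, 0.5, -2.7]
grip_width: 0.0187
gripper_force: 91.5
t 11.92 face s 16.4 lat 66.5 z 193.9 yaw -12.95 F [-1.4  0.5 -2.7]
L bot s 28.6 lat 70.0 | L top s 19.0 lat 70.1 | R bot s 25.0 lat -74.8 | R top s 14.6 lat -72.5 | 
t: 12.38
tool_pos: [0.5076, -0.0196, 0.1943]
ee_rot: [2.455, 1.958, 0.001]
ft_force: [0.7, -1.0, -1.3]
grip_width: 0.019
gripper_force: 91.9
t: 12.8
tool_pos: [0.5524, -0.0635, 0.1935]
ee_rot: [2.457, 1.954, 0.002]
ft_force: [-1.6, 0.2, -2.3]
grip_width: 0.019
gripper_force: 91.7
t 12.8 face s 5.2 lat -65.9 z 193.5 yaw -13.01 F [-1.6  0.2 -2.3]
L bot s 28.3 lat 70.1 | L top s 17.5 lat 70.5 | R bot s 24.4 lat -74.7 | R top s 14.6 lat -72.5 |
```

View pics/c7.png

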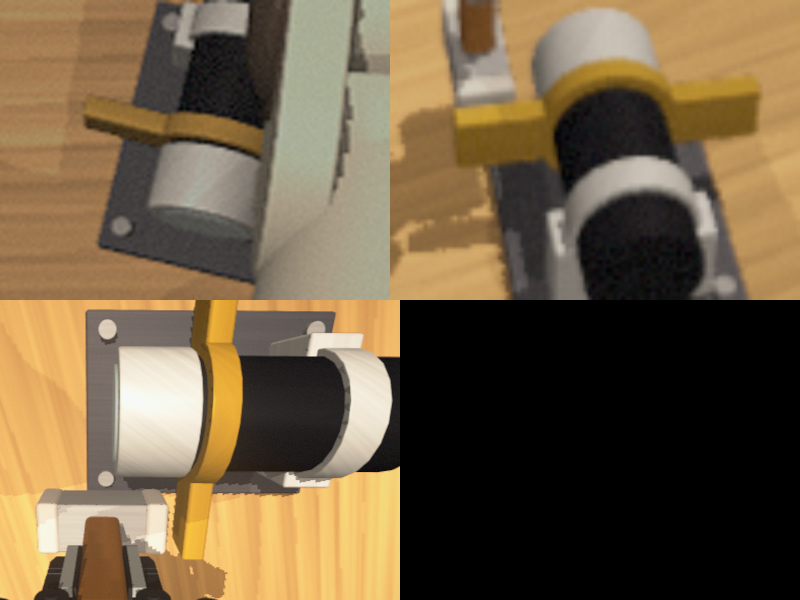

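The wrist crop shows the seat edge at crop x 200 and the ring's near edge at 205–210, so it has just come off. I'll give each side one more tap for margin.

```bash
python3 -m crank '[{"linear":[0,4,0],"rotation":[0,0,0],"gripper":5},{"linear":[0,4,0],"rotation":[0,0,0],"gripper":5},{"linear":[0,4,0],"rotation":[0,0,0],"gripper":5},{"linear":[0,4,0],"rotation":[0,0,0],"gripper":5},{"linear":[0,1,0],"rotation":[0,0,0],"gripper":5}]'
python3 -m crank '[{"linear":[0,0,0],"rotation":[0,0,0],"gripper":5},{"linear":[0,0,0],"rotation":[0,0,0],"gripper":5}]'
python3 -c "
from h import *
st();tips()"
python3 -m crank '[{"linear":[0,-33,0],"rotation":[0,0,0],"gripper":5},{"linear":[0,-34,0],"rotation":[0,0,0],"gripper":5},{"linear":[33,0,0],"rotation":[0,0,0],"gripper":5},{"linear":[33,0,0],"rotation":[0,0,0],"gripper":5},{"linear":[33,0,0],"rotation":[0,0,0],"gripper":5}]'
python3 -m crank '[{"linear":[33,0,0],"rotation":[0,0,0],"gripper":5},{"linear":[0,0,0],"rotation":[0,0,0],"gripper":5},{"linear":[0,27,0],"rotation":[0,0,0],"gripper":5},{"linear":[0,27,0],"rotation":[0,0,0],"gripper":5},{"linear":[0,0,0],"rotation":[0,0,0],"gripper":5}]'
python3 -c "
from h import *
st();tips()"
```

```text
t: 13.37
tool_pos: [0.566, -0.0663, 0.1938]
ee_rot: [-2.457, -1.956, 0.001]
ft_force: [-2.8, 0.4, -0.9]
grip_width: 0.0191
gripper_force: 92.1
t: 13.53
tool_pos: [0.5662, -0.0663, 0.1939]
ee_rot: [2.458, 1.956, 0.0]
ft_force: [-0.8, -0.7, -1.7]
grip_width: 0.0189
gripper_force: 91.9
t 13.53 face s 19.3 lat -65.6 z 193.9 yaw -12.96 F [-0.8 -0.7 -1.7]
L bot s 28.9 lat 69.9 | L top s 18.1 lat 70.4 | R bot s 31.1 lat -73.5 | R top s 21.7 lat -71.5 | 
t: 14.0
tool_pos: [0.5228, 0.0461, 0.1945]
ee_rot: [2.458, 1.954, 0.003]
ft_force: [0.3, 0.1, -1.7]
grip_width: 0.0191
gripper_force: 92.0
t: 14.42
tool_pos: [0.5862, 0.0648, 0.193]
ee_rot: [2.457, 1.956, 0.002]
ft_force: [-1.5, -0.3, -3.6]
grip_width: 0.0193
gripper_force: 91.9
t 14.42 face s 9.5 lat 66.7 z 193.0 yaw -12.96 F [-1.5 -0.3 -3.6]
L bot s 29.2 lat 69.9 | L top s 19.0 lat 70.1 | R bot s 31.1 lat -73.5 | R top s 22.0 lat -71.5 |
```

Left tap to face s ≈ 20, then a square check from the side with a view.

```bash
python3 -m crank '[{"linear":[0,4,0],"rotation":[0,0,0],"gripper":5},{"linear":[0,3,0],"rotation":[0,0,0],"gripper":5},{"linear":[0,3,0],"rotation":[0,0,0],"gripper":5},{"linear":[0,2,0],"rotation":[0,0,0],"gripper":5},{"linear":[0,0,0],"rotation":[0,0,0],"gripper":5}]'
python3 -c "
from h import *
st();tips()"
python3 -m crank '[{"linear":[0,-34,0],"rotation":[0,0,0],"gripper":5},{"linear":[0,-34,0],"rotation":[0,0,0],"gripper":5},{"linear":[-33,0,0],"rotation":[0,0,0],"gripper":5},{"linear":[-33,0,0],"rotation":[0,0,0],"gripper":5},{"linear":[0,0,0],"rotation":[0,0,0],"gripper":5}]'
python3 - <<'E'
from h import *
st();s=tips();w=cam('wrist');d=cam('top')
cv2.imwrite('pics/c8.png',np.hstack([w['image'][:,200:],cv2.resize(d['image'][110:250,280:400],(411,480),interpolation=2)])[:,:800])
E
```

```text
t: 14.88
tool_pos: [0.5946, 0.0626, 0.1941]
ee_rot: [-2.458, -1.957, -0.0]
ft_force: [-0.3, 0.3, -2.0]
grip_width: 0.0192
gripper_force: 92.1
t 14.88 face s 18.3 lat 66.4 z 194.1 yaw -12.95 F [-0.3  0.3 -2. ]
L bot s 29.5 lat 69.8 | L top s 20.5 lat 69.8 | R bot s 31.1 lat -73.5 | R top s 22.3 lat -71.5 | 
t: 15.35
tool_pos: [0.5121, 0.0105, 0.1944]
ee_rot: [2.458, 1.954, -0.001]
ft_force: [0.4, -0.2, -2.8]
grip_width: 0.0188
gripper_force: 92.2
t 15.35 face s -50.5 lat -2.8 z 194.4 yaw -13.04 F [ 0.4 -0.2 -2.8]
L bot s 29.8 lat 69.7 | L top s 18.7 lat 70.2 | R bot s 31.4 lat -73.5 | R top s 19.9 lat -71.2 |
```

View pics/c8.png

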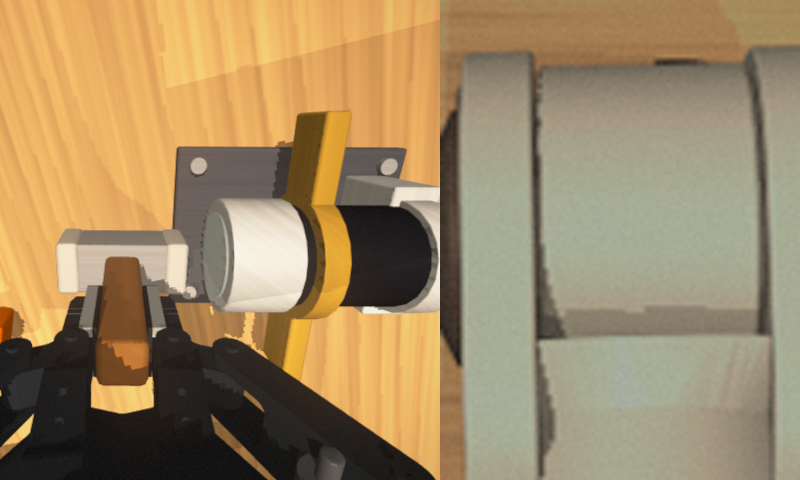

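The wrist view shows a dark gap between the seat edge (x≈308) and the ring (x≈318), so the ring is clear by only a few mm. There's plenty of time, so I'll add one small tap per side for a safe margin.

```bash
python3 -m crank '[{"linear":[-32,0,0],"rotation":[0,0,0],"gripper":5},{"linear":[-31,0,0],"rotation":[0,0,0],"gripper":5},{"linear":[0,0,0],"rotation":[0,0,0],"gripper":5},{"linear":[0,32,0],"rotation":[0,0,0],"gripper":5},{"linear":[0,28,0],"rotation":[0,0,0],"gripper":5}]'
python3 -m crank '[{"linear":[0,4,0],"rotation":[0,0,0],"gripper":5},{"linear":[0,4,0],"rotation":[0,0,0],"gripper":5},{"linear":[0,4,0],"rotation":[0,0,0],"gripper":5},{"linear":[0,3,0],"rotation":[0,0,0],"gripper":5},{"linear":[0,0,0],"rotation":[0,0,0],"gripper":5}]'
python3 -c "
from h import *
st();tips()"
python3 -m crank '[{"linear":[0,-36,0],"rotation":[0,0,0],"gripper":5},{"linear":[0,-36,0],"rotation":[0,0,0],"gripper":5},{"linear":[33,0,0],"rotation":[0,0,0],"gripper":5},{"linear":[33,0,0],"rotation":[0,0,0],"gripper":5},{"linear":[33,0,0],"rotation":[0,0,0],"gripper":5}]'
python3 -m crank '[{"linear":[33,0,0],"rotation":[0,0,0],"gripper":5},{"linear":[0,0,0],"rotation":[0,0,0],"gripper":5},{"linear":[0,30,0],"rotation":[0,0,0],"gripper":5},{"linear":[0,30,0],"rotation":[0,0,0],"gripper":5},{"linear":[0,0,0],"rotation":[0,0,0],"gripper":5}]'
python3 -c "
from h import *
st();tips()"
```

```text
t: 15.92
tool_pos: [0.5587, -0.0611, 0.1943]
ee_rot: [2.457, 1.956, 0.002]
ft_force: [1.4, -0.3, -0.4]
grip_width: 0.019
gripper_force: 92.2
t: 16.33
tool_pos: [0.5723, -0.0641, 0.1935]
ee_rot: [-2.456, -1.957, 0.001]
ft_force: [-1.3, 1.3, -3.2]
grip_width: 0.019
gripper_force: 92.1
t 16.33 face s 24.8 lat -62.1 z 193.5 yaw -12.92 F [-1.3  1.3 -3.2]
L bot s 30.9 lat 69.4 | L top s 20.5 lat 69.8 | R bot s 37.3 lat -74.4 | R top s 27.2 lat -72.3 | 
t: 16.8
tool_pos: [0.5243, 0.0489, 0.1951]
ee_rot: [2.458, 1.954, 0.004]
ft_force: [0.9, -0.6, -3.1]
grip_width: 0.0189
gripper_force: 92.4
t: 17.22
tool_pos: [0.5939, 0.0661, 0.1931]
ee_rot: [2.456, 1.955, 0.003]
ft_force: [-1.0, -1.0, -1.9]
grip_width: 0.0188
gripper_force: 92.3
t 17.22 face s 16.8 lat 69.7 z 193.1 yaw -12.96 F [-1.  -1.  -1.9]
L bot s 30.9 lat 69.4 | L top s 21.4 lat 69.5 | R bot s 37.3 lat -74.5 | R top s 28.0 lat -72.4 |
```

```bash
python3 -m crank '[{"linear":[0,3,0],"rotation":[0,0,0],"gripper":5},{"linear":[0,3,0],"rotation":[0,0,0],"gripper":5},{"linear":[0,2,0],"rotation":[0,0,0],"gripper":5},{"linear":[0,0,0],"rotation":[0,0,0],"gripper":5}]'
python3 -c "
from h import *
st();tips()"
python3 -m crank '[{"linear":[0,-33,0],"rotation":[0,0,0],"gripper":5},{"linear":[0,-33,0],"rotation":[0,0,0],"gripper":5},{"linear":[0,0,0],"rotation":[0,0,0],"gripper":5}]'
python3 - <<'E'
from h import *
st();tips();w=cam('wrist');d=cam('top')
to([.46,.23,.16])
cv2.imwrite('pics/w9.png',w['image']);cv2.imwrite('pics/t9.png',d['image'])
E
```

```text
t: 17.6
tool_pos: [0.5981, 0.0649, 0.1943]
ee_rot: [2.458, 1.957, 0.001]
ft_force: [-2.1, 0.6, -1.8]
grip_width: 0.0189
gripper_force: 92.4
t 17.6 face s 21.1 lat 69.4 z 194.3 yaw -12.95 F [-2.1  0.6 -1.8]
L bot s 32.7 lat 69.0 | L top s 23.7 lat 68.9 | R bot s 37.6 lat -74.5 | R top s 27.8 lat -72.4 | 
t: 17.9
tool_pos: [0.5293, 0.0803, 0.1935]
ee_rot: [-2.455, -1.956, 0.005]
ft_force: [1.1, 1.3, -2.1]
grip_width: 0.0191
gripper_force: 92.5
t 17.9 face s -49.3 lat 69.1 z 193.5 yaw -12.91 F [ 1.1  1.3 -2.1]
L bot s 33.0 lat 68.9 | L top s 22.0 lat 69.4 | R bot s 37.3 lat -74.4 | R top s 27.2 lat -72.3 | 
t 18.05 pos [0.534  0.0798 0.1947] yawY -12.93 tilt [ 0.002  0.    -1.   ] shift [ 129.8 -105.8   34.5] n 3.2 rotz None F [-0.4  0.5 -2. ] w 19.2 j [ 0.15  0.05 -0.08  1.44 -0.    1.94]
```

Both lugs are now about 25–30 mm along the stand's x, leaning about 1.5°. Now to park the mallet.

```bash
python3 -m crank '[{"linear":[26,-21,0],"rotation":[0,0,0],"gripper":5},{"linear":[26,-21,0],"rotation":[0,0,0],"gripper":5},{"linear":[26,-21,0],"rotation":[0,0,0],"gripper":5},{"linear":[26,-21,0],"rotation":[0,0,0],"gripper":5},{"linear":[26,-21,0],"rotation":[0,0,0],"gripper":5}]'
python3 -m crank '[{"linear":[0,0,0],"rotation":[0,0,0],"gripper":5},{"linear":[0,0,15],"rotation":[0,0,0],"gripper":5},{"linear":[0,0,15],"rotation":[0,0,0],"gripper":5},{"linear":[0,0,9],"rotation":[0,0,0],"gripper":5},{"linear":[0,0,0],"rotation":[0,0,0],"gripper":5}]'
python3 - <<'E'
from h import *
to([.46,.23,.1497]);w=cam('wrist');cv2.imwrite('pics/w10.png',w['image'])
E
```

```text
t: 18.47
tool_pos: [0.4609, 0.2312, 0.1943]
ee_rot: [2.458, 1.955, 0.002]
ft_force: [1.1, 0.1, -2.8]
grip_width: 0.0189
gripper_force: 92.4
t: 18.88
tool_pos: [0.4606, 0.2295, 0.1529]
ee_rot: [-2.458, -1.956, 0.004]
ft_force: [-1.3, 0.4, -2.1]
grip_width: 0.0187
gripper_force: 92.2
t 18.88 pos [0.4606 0.2295 0.1529] yawY -12.97 tilt [-0.002 -0.001 -1.   ] shift [ 0.4 -0.7  3.2] n 0.1 rotz None F [-1.3  0.4 -2.1] w 18.7 j [ 0.46  0.   -0.2   1.37 -0.    2.26]
```

View pics/w10.png

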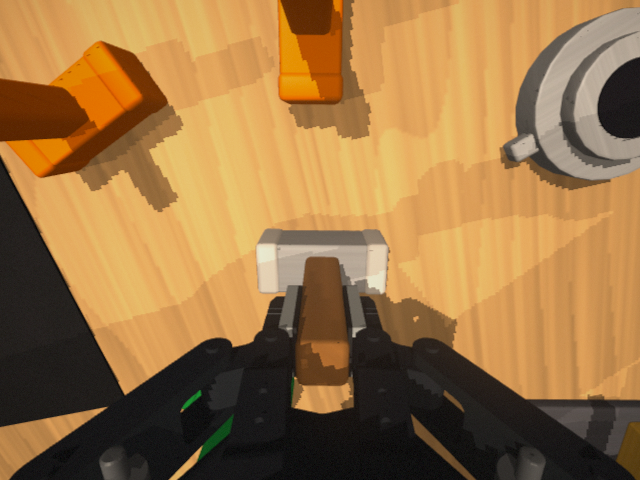

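The mallet is level and about 3 mm above free bench, with neighbours well clear. Lowering it to contact.

```bash
python3 -m crank '[{"linear":[0,0,1.5],"rotation":[0,0,0],"gripper":5},{"linear":[0,0,1],"rotation":[0,0,0],"gripper":5},{"linear":[0,0,0],"rotation":[0,0,0],"gripper":5},{"linear":[0,0,0],"rotation":[0,0,0],"gripper":5}]'
python3 -m crank '[{"linear":[0,0,0.6],"rotation":[0,0,0],"gripper":5},{"linear":[0,0,0],"rotation":[0,0,0],"gripper":5},{"linear":[0,0,0],"rotation":[0,0,0],"gripper":5}]'
```

```text
t: 19.27
tool_pos: [0.4611, 0.2299, 0.1529]
ee_rot: [2.458, 1.956, 0.001]
ft_force: [-0.0, -0.1, -2.7]
grip_width: 0.0193
gripper_force: 92.2
t: 19.52
tool_pos: [0.4608, 0.2299, 0.1519]
ee_rot: [2.458, 1.957, 0.0]
ft_force: [-0.1, -0.4, -1.5]
grip_width: 0.0188
gripper_force: 92.2
```

```bash
python3 -m crank '[{"linear":[0,0,0.7],"rotation":[0,0,0],"gripper":5},{"linear":[0,0,0],"rotation":[0,0,0],"gripper":5},{"linear":[0,0,0],"rotation":[0,0,0],"gripper":5}]'
python3 -m crank '[{"linear":[0,0,0.7],"rotation":[0,0,0],"gripper":5},{"linear":[0,0,0],"rotation":[0,0,0],"gripper":5},{"linear":[0,0,0],"rotation":[0,0,0],"gripper":5}]'
```

```text
t: 19.77
tool_pos: [0.4607, 0.2299, 0.151]
ee_rot: [-2.458, -1.957, 0.0]
ft_force: [0.2, -0.2, -1.9]
grip_width: 0.0191
gripper_force: 92.2
t: 20.02
tool_pos: [0.4607, 0.2299, 0.1503]
ee_rot: [-2.458, -1.957, 0.0]
ft_force: [0.4, -0.2, -2.4]
grip_width: 0.0188
gripper_force: 92.2
```

```bash
python3 -m crank '[{"linear":[0,0,0.5],"rotation":[0,0,0],"gripper":5},{"linear":[0,0,0],"rotation":[0,0,0],"gripper":5},{"linear":[0,0,0],"rotation":[0,0,0],"gripper":5}]'
python3 -m crank '[{"linear":[0,0,0.5],"rotation":[0,0,0],"gripper":5},{"linear":[0,0,0],"rotation":[0,0,0],"gripper":5},{"linear":[0,0,0],"rotation":[0,0,0],"gripper":5}]'
```

```text
t: 20.27
tool_pos: [0.4608, 0.2299, 0.1499]
ee_rot: [2.458, 1.957, -0.0]
ft_force: [-0.1, -0.0, -2.3]
grip_width: 0.0189
gripper_force: 92.7
t: 20.52
tool_pos: [0.4608, 0.2299, 0.1498]
ee_rot: [-2.458, -1.957, -0.001]
ft_force: [-2.3, -0.6, 3.6]
grip_width: 0.0187
gripper_force: 93.1
```

Contact (+6 N). Releasing slowly, then rising.

```bash
python3 -m crank '[{"linear":[0,0,0],"rotation":[0,0,0],"gripper":24},{"linear":[0,0,0],"rotation":[0,0,0],"gripper":32},{"linear":[0,0,0],"rotation":[0,0,0],"gripper":45},{"linear":[0,0,0],"rotation":[0,0,0],"gripper":60},{"linear":[0,0,0],"rotation":[0,0,0],"gripper":70}]' 20
python3 -m crank '[{"linear":[0,0,0],"rotation":[0,0,0],"gripper":70},{"linear":[0,0,-10],"rotation":[0,0,0],"gripper":70},{"linear":[0,0,-25],"rotation":[0,0,0],"gripper":70},{"linear":[0,0,-35],"rotation":[0,0,0],"gripper":70},{"linear":[0,0,-40],"rotation":[0,0,0],"gripper":70}]'
python3 -m crank '[{"linear":[35,0,-20],"rotation":[0,0,0],"gripper":70},{"linear":[35,0,0],"rotation":[0,0,0],"gripper":70},{"linear":[35,0,0],"rotation":[0,0,0],"gripper":70},{"linear":[35,0,0],"rotation":[0,0,0],"gripper":70},{"linear":[0,0,0],"rotation":[0,0,0],"gripper":70}]'
python3 - <<'E'
from h import *
st();tips();d=cam('top');s=cam('scene')
a=cv2.resize(d['image'][110:310,170:410],(480,400),interpolation=2);b=cv2.resize(s['image'][180:350,270:420],(320,363),interpolation=2)
o=np.zeros((400,800,3),'uint8');o[:,:480]=a;o[:363,480:]=b;cv2.imwrite('pics/c11.png',o)
E
```

```text
t: 20.93
tool_pos: [0.4608, 0.2299, 0.1493]
ee_rot: [-2.458, -1.957, 0.0]
ft_force: [-0.1, 0.5, 0.7]
grip_width: 0.0673
gripper_force: 0.0
t: 21.35
tool_pos: [0.46, 0.2295, 0.26]
ee_rot: [-2.457, -1.956, 0.004]
ft_force: [-0.0, 0.7, 0.9]
grip_width: 0.0697
gripper_force: 0.0
t: 21.77
tool_pos: [0.4926, 0.371, 0.2779]
ee_rot: [-2.454, -1.96, 0.001]
ft_force: [1.2, 0.1, -0.3]
grip_width: 0.0698
gripper_force: 0.0
t 21.77 face s -150.0 lat 344.4 z 277.9 yaw -12.79 F [ 1.2  0.1 -0.3]
L bot s 32.8 lat 71.2 | L top s 21.7 lat 71.7 | R bot s 37.0 lat -74.4 | R top s 26.6 lat -72.2 |
```

View pics/c11.png

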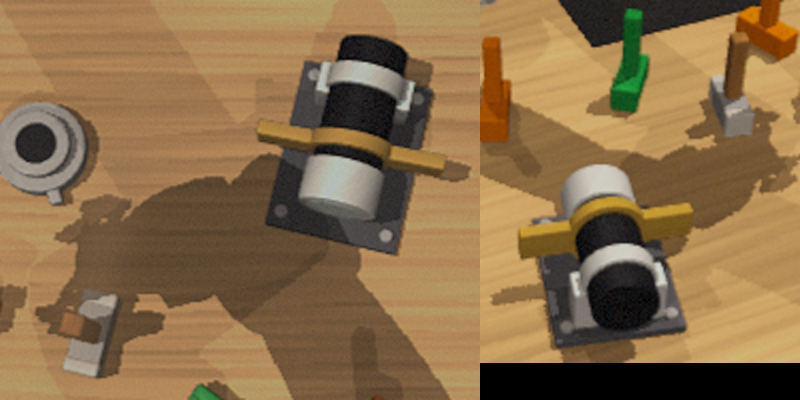

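The final view shows the mallet upright at (90,335), clear of the stand, and the ring on the dark tube at (352,142) with a black gap before the white seat, nearly square.

```bash
python3 -m crank '[{"linear":[0,0,0],"rotation":[0,0,0],"gripper":70},{"linear":[0,0,0],"rotation":[0,0,0],"gripper":70}]' && python3 -c "
from workcell import sign_off
print(sign_off())"
```

```text
t: 22.08
tool_pos: [0.4921, 0.3654, 0.2803]
ee_rot: [2.459, 1.955, 0.001]
ft_force: [-0.3, 0.1, 0.1]
grip_width: 0.0703
gripper_force: 0.0
the job is handed in; nothing more can be done
None
```

The job is handed in at 22 s with no verdict shown: the ring is clear of the wide seat and on the narrower tube, leaning under 2° at the end and about 3° at most by my estimates, and the mallet is standing upright on the bench, released and clear of the stand.

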